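Raise the counterweighted barrier of a release lane and push the jar through

TASK

The little barrier arm bars the lane on the bench: with the fingers, push it up, best by the sloping handle at its free end and not by its counterweight, past its balance point so that it stays up by itself. Then push the jar that waits in the lane under it, along the bench, until it stands against the end stop. Only push, never lift, and leave the syringe, the battery and the small jar outside the lane where they are.

Things in the scene. Friction and masses are not known exactly. Their poses are not given: they have to be found in the camera images.
- lane: Fixed aluminium lane on the bench; origin on the bench in mid-lane, straight under the lowered barrier arm. x runs along the lane away from the robot, y across it to the left, z up. Two guide rails 14 mm high, 60 mm apart inside, from x = -138 to +64 mm; between them the jar slides on the bench itself (z = 0). A grey rest 36 mm high stands under the arm at y = -55 mm.
- end_stop (a point): Middle of the inner face of the end stop, a 30 mm high plate that closes the lane's far end; the face is at x = +58 mm in the lane's frame, this point 15 mm above the bench.
- barrier_hinge (a point): Hinge of the barrier arm, at x = 0, y = +130, z = 42 mm in the lane's frame; its axis runs along the lane's x, so the arm swings in the lane's upright y-z plane at x = 0. The grey hinge post, 62 mm high and 34 mm wide, stands just behind it (x = +15 to +29 mm).
- barrier (a joint): Angle of the barrier arm, rad: 0 lowered (level, on its rest), 1.6 raised on its stop, just past upright. Balance point near 0.75: below it the arm sinks back to 0, above it it goes on by itself to 1.6 and stays; a damper slows this to 1 to 3 s. 1 to 2 N at the handle lift it. Lowered, the white 12 mm tube runs from the hinge to the right, level at z = 42 mm for 175 mm.
- handle_end (a point): Free end of the barrier arm's handle, 265 mm from the hinge along the arm and 100 mm above the line of its level tube; moves with the arm. From 175 mm on, the 12 mm tube slopes up and to the right at 48 degrees to this end (142 mm above the bench while lowered), with free space under and beside it: a finger from the right or from below can push it left and up.
- counterweight (a point): Dark steel disc, 42 mm across and 28 mm thick, fixed on a short crank of the barrier arm, this point at its centre; 72 mm above the hinge while the arm is lowered, it swings to the left as the arm rises. Not to be pushed.
- jar: Round screw-lid jar, 50 mm in diameter, 52 mm high, about 80 g, standing loose between the rails in front of the barrier arm (the lowered arm bars it). Origin at the centre of its underside; against the end stop its origin lies at x = +33 mm in the lane's frame.
- small_jar: Bystander: smaller screw-lid jar 40 mm in diameter, 46 mm high, outside the lane, in front and to the left. Origin at the centre of its underside.
- syringe: Bystander: plastic syringe lying flat, 19 x 110 x 25 mm, to the right of the lane. Origin at the centre of its underside.
- battery: Bystander: battery lying flat, 15 x 50 x 15 mm, to the right of the lane near its far end. Origin at the centre of its underside.

How it is judged (in metres and radians):
On the way, in this order (a step that is already met when the one before it is completed fails the run):
1. the barrier arm stands raised by itself, untouched by the robot, the jar still in front of it (value of joint barrier above 1.4 rad and contact force between each of the fingers, the arm and lane below 0.1 N and x of jar in the frame of lane below -0.02 m), for 0.3 s.
2. the jar stands against the end stop (x of jar in the frame of lane above 0.026 m and value of joint barrier above 1.4 rad), for 0.1 s.
At the end, for the whole second after the job is handed in: The barrier arm stays raised (joint above 1.4 rad, at rest), and the jar stands upright and still on the bench between the rails, within about 7 mm of the end stop (all of step 2 and velocity of joint barrier below 0.1 rad/s and x of jar in the frame of lane below 0.04 m and y of jar in the frame of lane between -0.012 and 0.012 m and height (world z) of jar below 0.006 m and angle between jar's own z axis and vertical below 0.1 rad and linear speed of jar below 0.01 m/s); the robot touches nothing.
It fails at once if the counterweight or its crank is pushed (contact force between any of the fingers, the arm and barrier_c4 above 0.3 N or contact force between any of the fingers, the arm and barrier_c3 above 0.3 N).
It fails at once if the jar is lifted or tipped over (height (world z) of jar above 0.015 m or angle between jar's own z axis and vertical above 0.4 rad).
It fails at once if the barrier arm comes down on the jar (x of jar in the frame of lane above 0 m and value of joint barrier below 0.8 rad).
It fails at once if the small jar, the syringe or the battery is moved (distance of any of small_jar, syringe, battery from where it was at the start of the episode above 0.02 m).
It also fails if it takes over 42 s, if anything falls off the work surface, if the arm or the gripper's body presses on something with over 40 N, if the wrist force passes 120 N, or if a joint passes its speed limit or range.

ROBOT

A 6-joint arm with a two-finger parallel gripper is mounted at the origin on a cart in front of the work surface, level with it; the furniture and walls round the work are solid. World frame = base frame: x ahead of the robot, y to its left, z up, the work surface at z = 0. Lengths are in mm, angles in rad, forces in N, time in s.
With the tool pointing down it reaches from about 275 to 825 mm from the base axis. Payload 5.2 kg.
Tool frame: the origin (TCP) lies at the very end of the fingers, on their centre line; the grasp point (between the pads) lies 19 mm behind it; z points along the fingers, y is the direction in which the jaws open and shut (so a half turn about z gives the same grasp; the last joint's range is limited). The gripper opens to 93 mm and grips with 3 to 60 N. Pads are 15 mm wide; open, the fingers measure 128 mm over their backs; the gripper's body (75 mm by 188 mm) begins 65 mm behind the grasp point.
Start: joints at [1.123, 0.259, 1.535, -0, 1.348, -0.203], TCP at [133.277, 533.613, 218.653] pointing down, gripper open.
Joint ranges: [-3.14, 3.14], [-0.91, 2.08], [0.19, 2.58], [-1.22, 4.36], [0.22, 2.71], [-3.12, 3.12]. Speed limits (rad/s): [2.57, 2.57, 3.14, 3.14, 3.14, 3.14].

INTERFACE

Orientations are given as [roll, pitch, yaw] about the fixed x, y, z axes, in that order (R = Rz(yaw) Ry(pitch) Rx(roll)).
In Python, from bench import robot gives the robot as it stands. The module is installed in compiled form; this text tells all that it offers. Calls block until the motion is done:
- robot.move_ptp(position, orientation): joint-space move of the TCP to a pose.
- robot.move_linear(position, ori=None, speed=150, f_stop=None): straight line of the TCP; ori=None keeps the orientation; speed is the mean speed in mm/s. With f_stop (N) it stops when the force on the tool has changed by that much, and returns True; else False.
- robot.move_j(angles): joint-space move.
- robot.move_gripper(opening): opening from 0.0 (shut) to 1.0 (fully open); the grip force is fixed at half the most; returns when the fingers have stopped.
- robot.sleep(seconds).
- robot.inverse_kinematics(position, orientation): joint angles nearest the present ones, or None.
- robot.get_image(name): name is "side" or "top" or "wrist"; returns a dict with "img" (420x560x3 uint8, blue, green, red), "fovy" (degrees; the focal length in pixels is half the picture's height over the tangent of half this angle, whatever the lens; pixels are square), "cx", "cy" (the principal point, pixels), "eye" and "orientation" of the camera in the world. Camera axes: x right, y down, z forward; pixel columns grow to the right and rows downward; lengths in mm; the calibration is good to about 2 mm. The wrist camera is an equidistant fisheye: a pixel r from the principal point sees the ray r / f radians off the axis. A picture is of the moment at which its call begins. There is no depth.
A pose or a line that the arm cannot do raises robot.MotionError and nothing moves.
- robot.hand_in(): hands the job in, once; it reports no verdict.
Readings, each from a call of its own:
- robot.current_t(): time.
- robot.current_qpos(): joint angles.
- robot.current_joint_vel(): joint speeds.
- robot.current_joint_efforts(): joint torques, N m.
- robot.current_tcp_pos(): TCP position.
- robot.current_eef_rot(): TCP orientation.
- robot.current_contact_force(): force on the tool from outside, world axes, zero at the start.
- robot.current_ft_torque(): the same for the moment, N m.
- robot.current_gripper_width(): opening from 0.0 (shut) to 1.0 (fully open).
Only numpy, scipy, OpenCV 4.12 (cv2) and the standard library are available. Lean on these libraries where they do the work, as an engineer would, in place of code of your own. Each camera call takes 0.05 s, during which the arm holds its last target.

## Working session

There is one attempt and no reset: what is moved stays moved. The work goes in short steps, each a Python script; the robot and the scene stay as the last script left them, time stands still between calls to the robot, and variables do not carry over. Pictures are saved under pics/ and viewed, and the job is handed in when it is done.

```bash
mkdir -p pics
cat > h.py <<'E'
import numpy as np, cv2
from bench import robot
def cam(n):
    d=robot.get_image(n); return d
def K(d):
    f=210/np.tan(np.radians(d['fovy'])/2); return f
def R(d):
    o=np.array(d['orientation'],float)
    if o.shape==(3,3): return o
    r,p,y=o
    c,s=np.cos,np.sin
    Rx=np.array([[1,0,0],[0,c(r),-s(r)],[0,s(r),c(r)]]);Ry=np.array([[c(p),0,s(p)],[0,1,0],[-s(p),0,c(p)]]);Rz=np.array([[c(y),-s(y),0],[s(y),c(y),0],[0,0,1]])
    return Rz@Ry@Rx
def ray(d,u,v):
    return R(d)@np.array([(u-d['cx'])/K(d),(v-d['cy'])/K(d),1.])
def plane(d,u,v,z):
    e=np.array(d['eye'],float); r=ray(d,u,v); return e+r*(z-e[2])/r[2]
def proj(d,p):
    q=R(d).T@(np.array(p,float)-np.array(d['eye'],float)); return d['cx']+K(d)*q[0]/q[2], d['cy']+K(d)*q[1]/q[2]
E
python3 - <<'E'
from h import *
for n in ['top','side','wrist']:
    d=cam(n); cv2.imwrite(f'pics/{n}0.png',d['img']); print(n,d['fovy'],d['cx'],d['cy'],d['eye'],d['orientation'])
print(robot.current_t(),robot.current_eef_rot())
E
```

```text
top 47.81632390676485 274.08015576648455 208.5820158940415 [456.29410421  -9.78966312 965.20629697] [-3.07180041 -0.01211874 -1.55280134]
side 44.71375735260584 273.5679754935739 218.30073553233282 [ 143.87105853 -917.41853007  518.83356222] [-1.98813088  0.0199343  -0.39514695]
wrist 65.70646984690485 279.03429374133685 213.2544287329677 [ 61.81605842 551.26813929 384.53527615] [2.87190042e+00 1.31031232e-03 1.32747590e+00]
0.15 [-3.14025771e+00 -2.64646068e-04  2.89681358e+00]
```

View pics/top0.png

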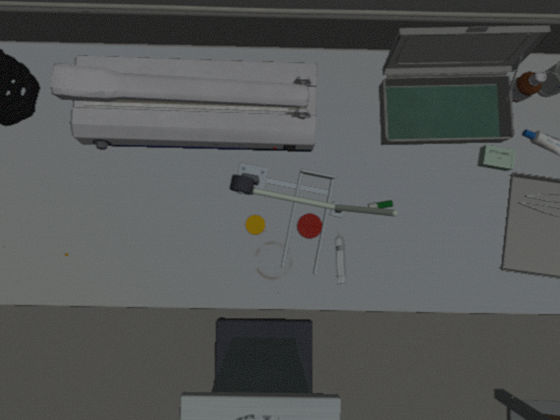

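View pics/side0.png

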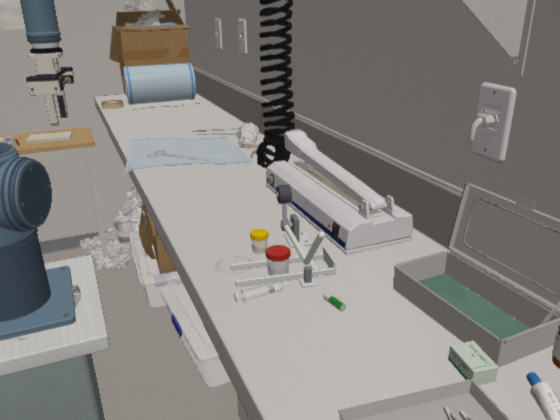

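Top view: lane runs about (285,268) to (330,175), red jar lid at (310,226), yellow small jar lid at (255,225), barrier from the counterweight (242,184) to the handle tip (395,212), syringe (340,260), battery (385,205). I'll enlarge to get pixel positions.

Run:
```python
from h import *
d=cv2.imread('pics/top0.png')[155:290,225:405]; cv2.imwrite('pics/topz.png',cv2.convertScaleAbs(cv2.resize(d,None,fx=4.4,fy=4.4,interpolation=cv2.INTER_CUBIC),alpha=1.7))
d=cv2.imread('pics/side0.png')[170:320,210:370]; cv2.imwrite('pics/sidez.png',cv2.convertScaleAbs(cv2.resize(d,None,fx=4,fy=4,interpolation=cv2.INTER_CUBIC),alpha=1.2))
```

```text
(no output)
```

View pics/topz.png

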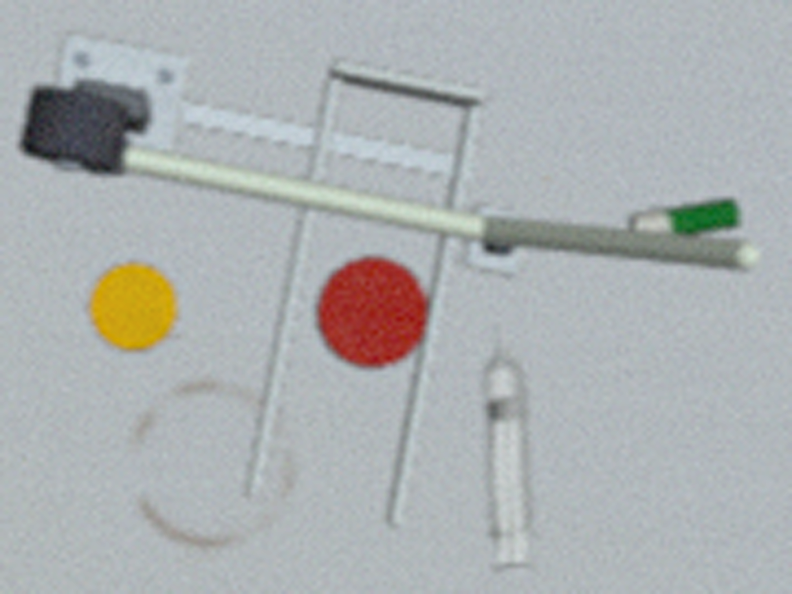

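View pics/sidez.png

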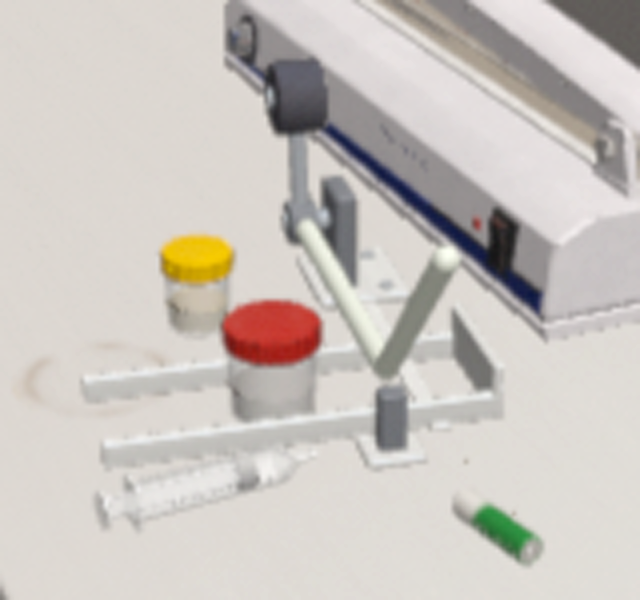

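Zoomed top view (offset 225,155, scale 4.4): rail near ends at about (251,493) and (395,520), end-stop corners (335,70) and (480,98), red lid (373,312), handle tip (748,256), handle bend (485,228).

Run:
```python
from h import *
d=cam('top'); s=cam('side')
P=lambda u,v,z: plane(d,225+u/4.4,155+v/4.4,z)
pts={'nl':P(251,493,14),'nr':P(395,518,14),'fl':P(335,72,30),'fr':P(478,100,30),'bend':P(485,228,42),'tip':P(748,256,142),'jar':P(373,312,52),'sj':P(133,307,46),'tube0':P(125,160,42)}
for k,v in pts.items(): print(k,v.round(1))
near=(pts['nl']+pts['nr'])/2; far=(pts['fl']+pts['fr'])/2
ax=(far-near)[:2]; yaw=np.arctan2(ax[1],ax[0]); print('yaw rails',yaw,np.linalg.norm(ax))
a=(pts['tube0']-pts['tip'])[:2]; print('yaw from arm',np.arctan2(a[1],a[0])-np.pi/2)
a=(pts['nl']-pts['nr'])[:2]; print('near width',np.linalg.norm(a),np.arctan2(a[1],a[0])-np.pi/2)
# lid masks
for n,c in(('top',d),('side',s)):
  hsv=cv2.cvtColor(c['img'],cv2.COLOR_BGR2HSV)
  for nm,lo,hi in(('red',(0,150,50),(8,255,255)),('yel',(18,150,60),(32,255,255)),('grn',(50,150,20),(75,255,255))):
    m=cv2.inRange(hsv,lo,hi);nn,l,st,ce=cv2.connectedComponentsWithStats(m)
    for i in np.argsort(-st[1:,4])[:2]+1: print(n,nm,st[i],ce[i].round(1), plane(c,*ce[i],52).round(1) if n=='top' else '')
print(s['eye'])
# side checks: bend, tip
for n,(u,v) in {'tip':(446,258),'bend':(385,368)}.items():
  u,v=210+u/4,170+v/4; e1,r1=np.array(d['eye']),None
  for nm,zz in((n,0),):
    up={'tip':(748,256),'bend':(485,228)}[n]
    r1=ray(d,225+up[0]/4.4,155+up[1]/4.4); r2=ray(s,u,v); e2=np.array(s['eye'])
    t=np.linalg.lstsq(np.c_[r1,-r2],e2-e1,rcond=None)[0]; a=e1+r1*t[0];b=e2+r2*t[1];print(n,((a+b)/2).round(1),np.linalg.norm(a-b).round(1))
```

```text
nl [406.3 -38.1  14. ]
nr [ 396.2 -103.7   14. ]
fl [597.2 -72.5  30. ]
fr [ 585.7 -137.4   30. ]
bend [ 526.7 -139.4   42. ]
tip [ 509.9 -230.   142. ]
jar [488.1 -89.2  52. ]
sj [488.6  16.2  46. ]
tube0 [554.1  21.3  42. ]
yaw rails -0.1772369826166044 193.20586710192734
yaw from arm -0.17375865355650766
near width 66.30842544076253 -0.15348068959749317
top red [298 214  24  24 404] [309.2 225.4] [489.1 -88.   52. ]
top red [274 148   2   1   2] [274.5 148. ] [638.8 -18.4  52. ]
top yel [246 215  19  19 278] [254.9 224.3] [489.3  16.8  52. ]
top yel [ 65 254   3   1   3] [ 66. 254.] [425.9 376.   52. ]
top grn [378 201  14   6  58] [385.  203.9] [ 533.5 -234.7   52. ]
side red [266 246  24  15 293] [277.7 252.8] 
side yel [251 229  17  12 170] [258.9 234.3] 
side yel [125  53   1   1   1] [125.  53.] 
side grn [330 297  12  10  48] [335.3 301.4] 
[ 143.87105853 -917.41853007  518.83356222]
tip [ 510.  -229.7  143.5] 0.3
bend [ 526.6 -139.4   41.9] 0.4
```

Two-view triangulation agrees to 0.4 mm. The lane origin is about (534.5, -95.5) with yaw -0.173. The jar is at lane x ≈ -46 mm. Next I check reachability for the barrier push, with closed fingers 30° below horizontal crossing under the handle.

```bash
cat >> h.py <<'E'
YAW=-0.173; O=np.array([534.5,-95.5])
c_,s_=np.cos(YAW),np.sin(YAW)
def W(x,y,z): return [O[0]+c_*x-s_*y, O[1]+s_*x+c_*y, z]
TILT=np.radians(60)
OA=[np.pi,-TILT,YAW]; 
DOWN=[np.pi,0,YAW]
r0,h0=240.,72.2
XT=28.
def fing(th,gap=0.):
    # finger-centre (y,z) at lane x=0 touching handle from below/right
    y=130-r0*np.cos(th)+h0*np.sin(th); z=42+r0*np.sin(th)+h0*np.cos(th)
    a=np.radians(48)+th; n=np.array([-np.sin(a),-np.cos(a)]) # lane y (left+), z ; direction away from handle to right/below
    # handle dir = (y:-cos a, z: sin a); perpendicular towards right/below = (-sin a,-cos a)
    sup=17.5*abs(n[0])+8.7*abs(n[1])+6+gap
    return np.array([y,z])+n*sup
def tcp(th,gap=0.):
    y,z=fing(th,gap); return W(XT,y,z-XT/np.tan(TILT))
E
python3 - <<'E'
from h import *
from scipy.spatial.transform import Rotation as Ro
OB=list((Ro.from_euler('xyz',OA)*Ro.from_euler('z',np.pi)).as_euler('xyz')); DB=[np.pi,0,YAW+np.pi]
print(OB)
for nm,o in(('A',OA),('B',OB)):
  for th,g in((0,40),(0,5),(.5,0),(1,0),(1.05,0)):
    p=tcp(th,g);q=robot.inverse_kinematics(p,o);print(nm,th,np.round(fing(th,g)),np.round(p),None if q is None else np.round(q,2))
for o in(DOWN,DB):
  for p in(W(-105,0,150),W(-105,0,14),W(0,0,14)):
    q=robot.inverse_kinematics(p,o);print(np.round(p),None if q is None else np.round(q,2))
E
```

```text
[np.float64(-3.1415926535897927), np.float64(1.0471975511965979), np.float64(2.9685926535897935)]
A 0 [-158.   71.] [ 535. -256.   55.] [-1.12  0.58  2.45  2.15  0.99 -1.47]
A 0 [-132.   94.] [ 539. -231.   78.] [-1.06  0.5   2.48  2.17  0.95 -1.42]
A 0.5 [-70. 215.] [ 550. -170.  198.] [-0.89  0.05  2.43  1.93  0.65 -0.85]
A 1 [ 37. 290.] [568. -64. 273.] [-0.49 -0.16  2.34  1.79  0.28 -0.39]
A 1.05 [ 49. 294.] [571. -52. 278.] [-0.43 -0.16  2.33  1.8   0.23 -0.37]
B 0 [-158.   71.] [ 535. -256.   55.] [-1.12  0.58  2.45  2.15  0.99  1.67]
B 0 [-132.   94.] [ 539. -231.   78.] [-1.06  0.5   2.48  2.17  0.95  1.73]
B 0.5 [-70. 215.] [ 550. -170.  198.] [-0.89  0.05  2.43  1.93  0.65  2.29]
B 1 [ 37. 290.] [568. -64. 273.] [-0.49 -0.16  2.34  1.79  0.28  2.75]
B 1.05 [ 49. 294.] [571. -52. 278.] [-0.43 -0.16  2.33  1.8   0.23  2.77]
[431. -77. 150.] [-0.43  0.12  1.89 -0.    1.13  1.31]
[431. -77.  14.] [-0.43  0.32  2.05 -0.    0.77  1.31]
[534. -96.  14.] [-0.38  0.47  1.79 -0.    0.88  1.36]
[431. -77. 150.] [-0.43  0.12  1.89  0.    1.13 -1.83]
[431. -77.  14.] [-0.43  0.32  2.05  0.    0.77 -1.83]
[534. -96.  14.] [-0.38  0.47  1.79  0.    0.88 -1.78]
```

Run:
```python
from h import *
for tl in(45,60,75):
  for y in(-.173,.1,.35,.6):
    o=[np.pi,-np.radians(tl),y]; out=[]
    for th in(0,.5,1.):
      f=fing(th,0); dz=28/np.tan(np.radians(tl))
      dx,dy=28*np.cos(y-YAW),28*np.sin(y-YAW)
      q=robot.inverse_kinematics(W(dx,f[0]+dy,f[1]-dz),o); out.append(None if q is None else np.round(q,2).tolist())
    print(tl,y,*out)
```

```text
45 -0.173 [-0.9, 0.31, 2.32, 1.81, 0.51, -0.84] [-0.76, 0.0, 2.23, 1.11, 0.45, 0.07] [-0.42, -0.13, 2.13, 0.45, 0.41, 0.97]
45 0.1 [-1.02, 0.35, 2.24, 1.4, 0.7, -0.75] [-0.9, 0.06, 2.18, 1.07, 0.74, -0.2] [-0.61, -0.11, 2.11, 0.83, 0.67, 0.32]
45 0.35 [-1.06, 0.41, 2.12, 1.15, 0.87, -0.74] [-0.96, 0.13, 2.08, 0.98, 0.96, -0.35] [-0.73, -0.05, 2.06, 0.89, 0.92, 0.01]
45 0.6 [-1.07, 0.47, 1.99, 0.96, 1.04, -0.76] [-0.98, 0.22, 1.97, 0.88, 1.15, -0.47] [-0.78, 0.04, 1.97, 0.87, 1.14, -0.2]
60 -0.173 [-1.05, 0.48, 2.49, 2.18, 0.94, -1.41] [-0.89, 0.05, 2.43, 1.93, 0.65, -0.85] [-0.49, -0.16, 2.34, 1.79, 0.28, -0.39]
60 0.1 [-1.18, 0.5, 2.36, 1.69, 0.99, -1.24] [-1.06, 0.12, 2.35, 1.51, 0.92, -0.77] [-0.76, -0.13, 2.32, 1.44, 0.73, -0.36]
60 0.35 [-1.21, 0.54, 2.2, 1.36, 1.09, -1.11] [-1.12, 0.22, 2.21, 1.28, 1.12, -0.76] [-0.9, -0.03, 2.23, 1.28, 1.03, -0.46]
60 0.6 [-1.19, 0.6, 2.03, 1.12, 1.22, -1.03] [-1.12, 0.32, 2.06, 1.1, 1.3, -0.77] [-0.94, 0.09, 2.1, 1.15, 1.25, -0.54]
75 -0.173 [-1.17, 0.83, 2.57, 2.19, 1.46, -1.79] None [-0.54, -0.03, 2.53, 2.59, 0.74, -1.25]
75 0.1 [-1.29, 0.76, 2.41, 1.76, 1.31, -1.6] [-1.19, 0.34, 2.48, 1.75, 1.24, -1.24] [-0.89, 0.01, 2.5, 1.9, 1.02, -0.95]
75 0.35 [-1.3, 0.74, 2.22, 1.44, 1.33, -1.39] [-1.23, 0.4, 2.31, 1.45, 1.34, -1.12] [-1.02, 0.11, 2.38, 1.57, 1.24, -0.9]
75 0.6 [-1.27, 0.77, 2.02, 1.2, 1.42, -1.23] [-1.2, 0.48, 2.11, 1.24, 1.47, -1.03] [-1.04, 0.23, 2.22, 1.35, 1.41, -0.87]
```

```bash
cat >> h.py <<'E'
TY=0.2; OT=[np.pi,-TILT,TY]
DIR=np.array([np.cos(TY)*np.sin(TILT),np.sin(TY)*np.sin(TILT),-np.cos(TILT)])
def tcp2(th,gap=0.,back=0.):
    y,z=fing(th,gap); p=np.array(W(0,y,z)); return list(p+DIR*(30-back))
E
python3 - <<'E'
from h import *
robot.move_gripper(0.0)
robot.move_ptp([430,-260,300],OT)
robot.move_ptp(tcp2(0,25,100),OT)
print(robot.current_t(),robot.current_tcp_pos(),robot.current_qpos(),robot.current_contact_force())
for n in['side','top']:
  cv2.imwrite(f'pics/{n}1.png',cam(n)['img'])
E
```

```text
5.4417 [ 450.19106202 -252.74300483  116.45513277] [-1.48416366  0.40258988  2.32210411  1.24383637  1.1410696  -1.11254001] [-0.60610661 -0.46655878  0.19336724]
```

View pics/side1.png

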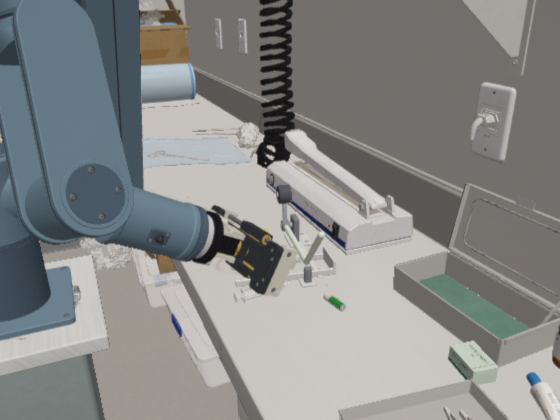

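View pics/top1.png

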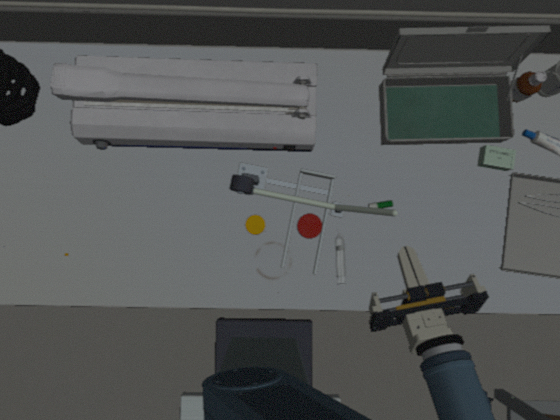

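The pictures show the closed fingers at top-view (405,255), pointing at the space under the handle, with nothing touched. Next I advance and then follow the arc.

```bash
python3 - <<'E'
from h import *
print(robot.move_linear(tcp2(0,25,0),OT,speed=120,f_stop=8))
f0=np.array(robot.current_contact_force())
print(robot.current_t(),f0.round(2))
for th in(0.0,.12):
  print(th,robot.move_linear(tcp2(th,0),OT,speed=60,f_stop=12),(np.array(robot.current_contact_force())-f0).round(2))
for n in['side','top']:
  cv2.imwrite(f'pics/{n}2.png',cam(n)['img'][100:340,180:500])
print(robot.current_t())
E
python3 -c "
import cv2,numpy as np
cv2.imwrite('pics/b2.png',np.hstack([cv2.resize(cv2.imread(f'pics/{n}2.png'),None,fx=1.25,fy=1.25) for n in('side','top')]))"
```

```text
False
6.525 [-1.34 -0.23 -0.29]
0.0 False [1.67 0.54 0.78]
0.12 False [0.78 0.08 0.91]
7.8667
```

View pics/b2.png

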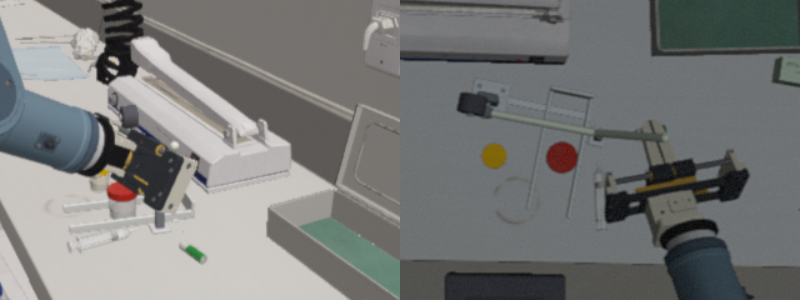

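The top view shows the finger tips under the handle, near its tip at (660,133). The tip is visible above the gripper in the side view, so contact looks right. Continue the arc.

Run:
```python
from h import *
for th in(.25,.4,.55):
  print(th,robot.move_linear(tcp2(th,0),OT,speed=80,f_stop=12),np.round(robot.current_contact_force(),2))
for n in['side','top']:
  cv2.imwrite(f'pics/{n}3.png',cam(n)['img'][100:340,180:500])
print(robot.current_t())
cv2.imwrite('pics/b3.png',np.hstack([cv2.resize(cv2.imread(f'pics/{n}3.png'),None,fx=1.25,fy=1.25) for n in('side','top')]))
```

```text
0.25 False [-0.34  0.08 -0.62]
0.4 False [ 0.34 -0.4  -0.55]
0.55 False [-0.34 -0.39 -0.84]
9.8417
```

View pics/b3.png

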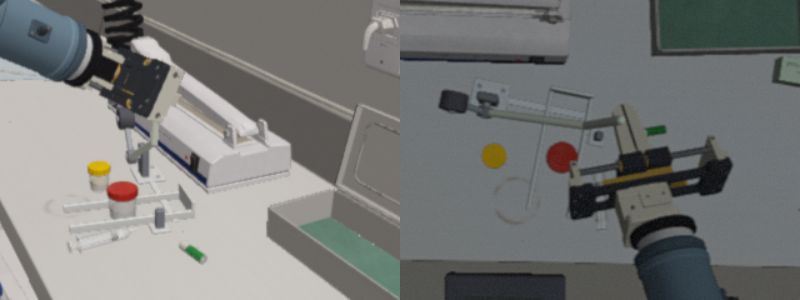

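The barrier is rising: the counterweight has moved left to (452,100) in the top view and the handle is now near vertical against the fingers. Push past the balance point, then retreat to the right.

Run:
```python
from h import *
for th in(.7,.85,.97):
  print(th,robot.move_linear(tcp2(th,0),OT,speed=80,f_stop=12),np.round(robot.current_contact_force(),2))
for n in['side','top']:
  cv2.imwrite(f'pics/{n}4.png',cam(n)['img'][100:340,180:500])
p=np.array(robot.current_tcp_pos()); 
robot.move_linear(list(p+[-8,-50,0]),OT,speed=80)
robot.sleep(1.0)
for n in['side','top']:
  cv2.imwrite(f'pics/{n}5.png',cam(n)['img'][100:340,180:500])
print(robot.current_t())
cv2.imwrite('pics/b4.png',np.vstack([np.hstack([cv2.resize(cv2.imread(f'pics/{n}{k}.png'),None,fx=1.25,fy=1.25) for n in('side','top')]) for k in(4,5)]))
```

```text
0.7 False [-0.34 -0.77 -0.44]
0.85 False [-0.52 -1.66  0.51]
0.97 False [0.94 0.21 0.77]
13.675
```

View pics/b4.png

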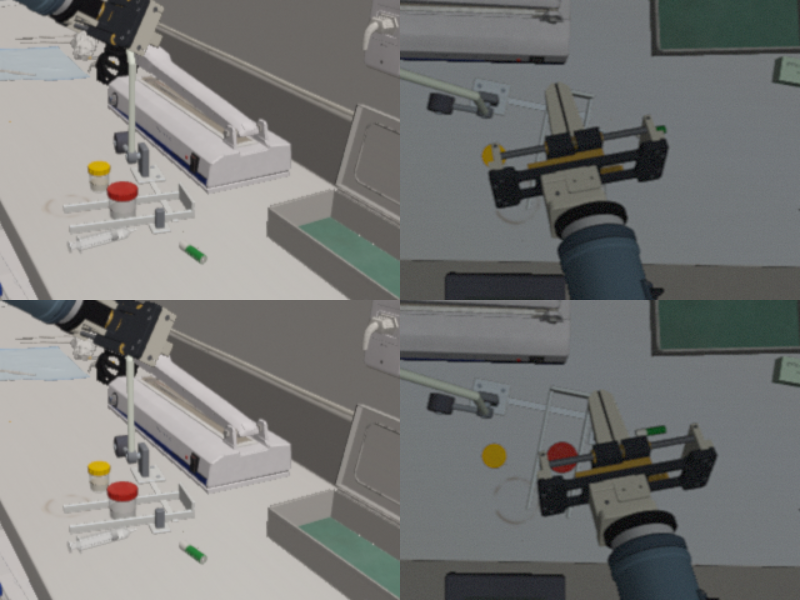

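The lower pair shows the barrier fully raised and standing alone: upright tube at (130,400) in the side view, handle to the left, fingers well clear. The red jar is unmoved at (562,457). Next comes the jar.

Run:
```python
from h import *
robot.move_ptp(W(-105,0,200),DOWN)
d=cam('top');cv2.imwrite('pics/top6.png',d['img'][100:340,180:500])
print(robot.move_linear(W(-105,0,14),DOWN,speed=120,f_stop=8),robot.current_t(),np.round(robot.current_tcp_pos(),1),np.round(robot.current_contact_force(),2))
s=cam('side');cv2.imwrite('pics/side6.png',s['img'][100:340,180:500])
cv2.imwrite('pics/b6.png',np.hstack([cv2.resize(cv2.imread(f'pics/{n}6.png'),None,fx=1.25,fy=1.25) for n in('side','top')]))
```

```text
False 16.975 [431.5 -77.6  14.5] [ 0.12 -0.77  0.  ]
```

View pics/b6.png

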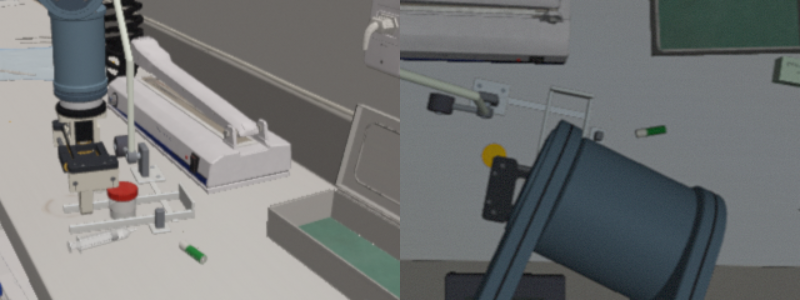

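The fingers stand between the rails behind the jar (side view (85,200)). Push along the lane.

Run:
```python
from h import *
def rep(r): 
  p=np.array(robot.current_tcp_pos()); dd=p[:2]-O; print(r,'lane x',(c_*dd[0]+s_*dd[1]).round(1),'y',(-s_*dd[0]+c_*dd[1]).round(1),robot.current_t(),np.round(robot.current_contact_force(),2))
rep(robot.move_linear(W(-30,0,14),DOWN,speed=50,f_stop=5))
rep(robot.move_linear(W(-8,0,14),DOWN,speed=40,f_stop=5))
rep(robot.move_linear(W(3,0,14),DOWN,speed=15,f_stop=3.5))
s=cam('side');cv2.imwrite('pics/side7.png',cv2.resize(s['img'][200:320,200:360],None,fx=4,fy=4))
```

```text
False lane x -30.1 y -0.0 18.675 [-0.05  0.47 -0.67]
False lane x -8.0 y 0.0 19.375 [ 0.35 -0.71  0.47]
True lane x 2.0 y 0.1 20.1333 [-1.07 -1.06  0.52]
```

View pics/side7.png

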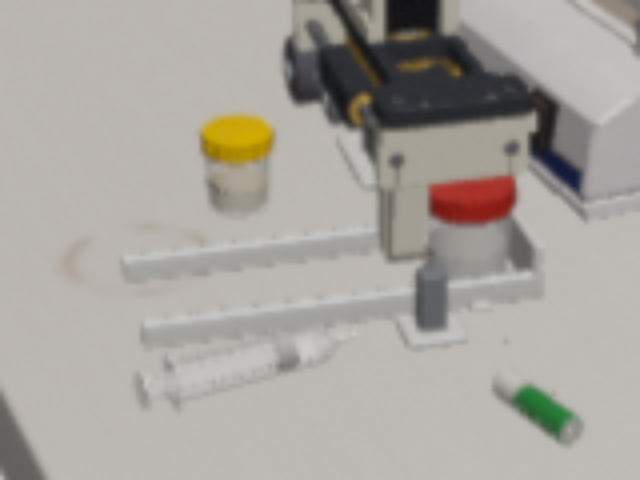

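The jar's red lid, at (472,195), looks right against the end stop, and the force stop triggered at lane x = 2 mm. Back off and measure.

Run:
```python
from h import *
robot.move_linear(W(-100,0,14),DOWN,speed=80)
robot.move_linear(W(-110,0,200),DOWN,speed=150)
robot.move_ptp([330,-330,320],DOWN)
d=cam('top');s=cam('side')
for c in(d,):
  hsv=cv2.cvtColor(c['img'],cv2.COLOR_BGR2HSV)
  for nm,lo,hi,z in(('red',(0,150,50),(8,255,255),52),('yel',(18,150,60),(32,255,255),52),('grn',(50,150,20),(75,255,255),52)):
    m=cv2.inRange(hsv,lo,hi);nn,l,st,ce=cv2.connectedComponentsWithStats(m);i=np.argmax(st[1:,4])+1
    p=plane(c,*ce[i],z);dd=p[:2]-O;print(nm,st[i],ce[i].round(1),p.round(1),'lane',(c_*dd[0]+s_*dd[1]).round(1),(-s_*dd[0]+c_*dd[1]).round(1))
print(robot.current_t())
cv2.imwrite('pics/b8.png',np.hstack([cv2.resize(c['img'][100:340,180:500],None,fx=1.25,fy=1.25) for c in(s,d)]))
```

```text
red [305 174  24  23 402] [316.1 185. ] [ 567.8 -100.5   52. ] lane 33.7 0.8
yel [246 215  19  19 278] [254.9 224.3] [489.3  16.8  52. ] lane -63.8 102.8
grn [378 201  14   7  57] [384.6 204. ] [ 533.3 -233.9   52. ] lane 22.6 -136.5
24.2333
```

View pics/b8.png

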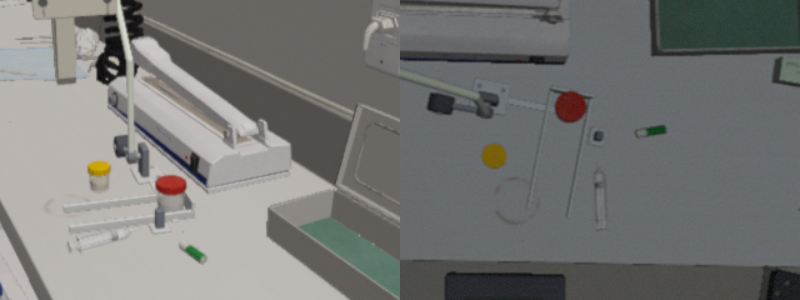

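The jar stands at lane x ≈ 33.7, y ≈ 0.8 mm, where 33 is the position against the stop. The barrier is raised, the bystanders are unmoved and the gripper is clear, so I hand in.

```bash
python3 -c "
from bench import robot
robot.hand_in(); print(robot.current_t())"
```

```text
the job is handed in; nothing more can be done
the job is handed in; nothing more can be done
```

The barrier is up and standing by itself, the jar stands against the end stop, and I have handed the job in; it reports no verdict. I pushed the barrier up by its sloping handle with the closed fingers to about 0.97 rad. Once I backed off, it went on to its stop by itself. I then pushed the jar low along the lane until a 3.5 N force stop at the end stop, and retracted.

- **Jar:** the last top view puts it at lane x ≈ 33.7, y ≈ 0.8 mm (33 is against the stop). It looks upright in the side view.
- **Barrier:** it stands fully raised in both the side and top views. I judged this by eye and did not measure the angle.
- **Bystanders:** the small jar and the battery measured within 1 mm of where they started. The syringe I compared only by eye, and it looks unmoved.
- **Robot:** it is clear of everything. The last clock reading before handing in was 24.2 s, and no check failed or disagreed.

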